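# Third hand at the bracket jig

### The job

A colleague is about to screw down the white end bracket that has the upright rib: pick it up, stand it flat on the grey jig board with its flat end face squarely against the sprung stop plate and centred on it, and push until the stop has gone half-way in, its pointer fin midway between the two pegs (about 8 N). Be gentle: never drive the stop all the way in, and leave the other things on the bench alone. Keep the push steady for at least two seconds and finish like that, still holding the bracket pressed against the stop; do not let go.

Things in the scene. Friction and masses are not known exactly. Their poses are not given: they have to be found in the camera images.
- bracket_centre (a point): Centre of the loose white bracket (100 to 200 g, standing on its foot), 37.5 above the middle of its underside; bracket axes. Grip here or a little higher, across the rib: 12 thick in y, on the middle line, from x = -34 to +30 and from 6 to 75 above the underside; beside it is only the foot, 6 thick
- bracket_face (a point): Middle of the bracket's flat outer end face, which looks to the bracket's +x: 38 ahead of the bracket's middle, 30 above its underside; bracket axes
- bracket: The same bracket: origin in the middle of its underside, x towards its flat end face, y left, z up. Foot 76 (x) by 70 (y) by 6 thick; upright end plate at the +x end, 8 thick (x 30 to 38), 70 wide, 60 tall; one upright rib behind it, 12 thick, 75 tall
- seat (a point): Fixed point on top of the jig's grey board, straight below the stop plate's face when unpushed, at its middle. x: level, the way to push the bracket (into the stop); y: left along the stop; z up. Board 215 by 120, 10 thick, fixed on the bench; it reaches 135 back from here (-x) and 60 to each side, bare in front of the stop
- press: Aluminium stop unit fixed on the board: sliding stop plate, springs, housing, two thin pegs. Pegs and pointer fin, at the stop's left (+y) end, are its highest parts, 68 above the board. Origin at the board's underside, 45 behind (-x) and 10 below seat, same axes
- stop (a joint): How far the stop plate is pushed in, m: 0 unpushed, 0.020 fully in. Its flat face is 70 wide and reaches from 3 to 56 above the board. Springs push back 0.8 N per mm (8 N at 0.010). The thin fin on its top left corner moves with it: midway between the two pegs at 0.010, level with a peg's near side at 0.006 and 0.014
- angle: Bystander: plain white angle, same foot and upright plate as the bracket but no rib, 60 tall; origin in the middle of its underside
- beaker: Bystander: glass beaker, 60 across, 80 tall; origin in the middle of its underside
- screwdriver: Bystander: screwdriver with yellow handle, 170 long, lying; origin at its middle as it lies
- jar: Bystander: small amber jar, 48 across, 55 tall; origin in the middle of its underside
- stopper: Bystander: brown rubber stopper, 40 across, 32 tall; origin in the middle of its underside
- reagent: Bystander: amber bottle, 60 across, 130 tall; origin in the middle of its underside
- washbottle: Bystander: squeeze wash bottle with red cap, 72 across, body 150 tall, spout to 215; origin in the middle of its underside

How it is judged (in metres and radians):
On the way, in this order (a step that is already met when the one before it is completed fails the run):
1. the bracket is lifted clear of the bench in the gripper (height (world z) of bracket_centre above 0.065 m and contact force between the fingers and bracket above 2 N), for 0.2 s.
2. the bracket stands in the jig and is pressed steadily against the half-way-in stop for two seconds (z of bracket_centre in the frame of seat between 0.0325 and 0.042 m and y of bracket_centre in the frame of seat between -0.008 and 0.008 m and x of bracket_face in the frame of seat above 0 m and angle between the x axis of bracket and the x axis of seat, either way round below 0.09 rad and angle between bracket's own z axis and vertical below 0.09 rad and value of joint stop between 0.0055 and 0.0145 m and contact force between bracket and press between 3.5 and 13 N and contact force between the fingers and bracket above 2 N and linear speed of bracket below 0.01 m/s), for 2 s.
At the end, for the whole second after the job is handed in: Bracket upright on the jig board (underside within 4 mm, tilt under 5 degrees), end face to the stop, square within 5 degrees, centred within 8 mm; stop pushed in 5.5 to 14.5 mm with 3.5 to 13 N by the bracket; fingers still on the bracket; all still (all of step 2); the arm keeps its last pose, push and grip.
It fails at once if the stop is driven all the way in or pushed with more than 18 N (value of joint stop above 0.019 m or contact force between bracket and press above 18 N).
It fails at once if another thing on the bench is moved more than 30 mm (distance of any of angle, beaker, screwdriver, jar, stopper, reagent, washbottle from where it was at the start of the episode above 0.03 m).
It also fails if it takes over 54 s, if anything falls off the work surface, if the arm or the gripper's body presses on something with over 40 N, if the wrist force passes 120 N, or if a joint passes its speed limit or range.

### The arm

A 7-joint arm with a two-finger parallel gripper is mounted at the origin on the work surface. World frame = base frame: x ahead of the robot, y to its left, z up, the work surface at z = 0. Lengths are in mm, angles in rad, forces in N, time in s.
With the tool pointing down it reaches from about 425 to 975 mm from the base axis. Payload 16.7 kg.
Tool frame: the origin (TCP) lies midway between the tips of the shut fingers; the grasp point (between the pads) lies 19 mm behind it; z points along the fingers, y is the line along which they close (so a half turn about z gives the same grasp; the last joint's range is limited). The gripper opens to 85 mm and grips with 20 to 120 N. Pads are 22 mm wide; open, the fingers measure 114 mm over their backs; the gripper's body (76 mm by 85 mm) begins 54 mm behind the grasp point. The pads swing forward as they close: fully open they stand 13 mm farther back than shut.
Start: joints at [1.147, 0.426, 0.074, 1.606, -0.034, 1.111, -0.067], TCP at [183.134, -649.645, 231.302] pointing down, gripper open.
Joint ranges: [-2.85, 2.85], [-0.5, 2.14], [-1.23, 1.37], [0.21, 2.46], [-1.02, 4.16], [0.16, 2.05], [-2.73, 2.73]. Speed limits (rad/s): [1.89, 1.89, 2.39, 2.39, 3.01, 3.01, 3.01].

### API

Orientations are given as [roll, pitch, yaw] about the fixed x, y, z axes, in that order (R = Rz(yaw) Ry(pitch) Rx(roll)).
In Python, from station import * gives the robot as it stands. Calls block until the motion is done:
- move_ptp(position, orientation): joint-space move of the TCP to a pose.
- line_to(position, frame=None, rate=150): straight line of the TCP; frame=None keeps the orientation; rate is the mean speed in mm/s.
- move_joints(angles): joint-space move.
- grip(opening, f_grip=None): opening from 0.0 (shut) to 1.0 (fully open); f_grip is the grip in N (None keeps the last); returns when the fingers have stopped.
- pause(seconds).
- solve_ik(position, orientation): joint angles nearest the present ones, or None.
- read_state(): the state.
- grab_frame(name): name is "scene" or "side" or "wrist"; returns a dict with "color" (384x512x3 uint8, red, green, blue), "vertical_fov" (degrees; the focal length in pixels is half the picture's height over the tangent of half this angle, whatever the lens; pixels are square), "cx", "cy" (the principal point, pixels), "camera_from_world" (4x4, takes a point from world to camera coordinates). Camera axes: x right, y up, looking along -z (the intrinsics and any distortion apply to the point x, -y, -z); pixel columns grow to the right and rows downward; lengths in mm; the calibration is good to about 2 mm. A picture is of the moment at which its call begins. There is no depth.
A pose or a line that the arm cannot do raises MotionError and nothing moves.
- close_job(): hands the job in, once; it reports no verdict.
The state is a dict: "time": time; "joints": joint angles; "qd": joint speeds; "joint_torque": joint torques, N m; "ee_pos": TCP position; "tcp_rot": TCP orientation; "contact_force": force on the tool from outside, world axes, zero at the start; "ft_torque": the same for the moment, N m; "finger_gap": opening from 0.0 (shut) to 1.0 (fully open).
Only numpy, scipy, OpenCV 4.12 (cv2) and the standard library are available. Lean on these libraries where they do the work, as an engineer would, in place of code of your own. Each camera call takes 0.05 s, during which the arm holds its last target. There are 200 camera calls.

## Working session

There is one attempt and no reset: what is moved stays moved. The work goes in short steps, each a Python script; the robot and the scene stay as the last script left them, time stands still between calls to the robot, and variables do not carry over. Pictures are saved under pics/ and viewed, on a budget of 10 in all, crops included, one or two more only if the job needs it, and the job is handed in when it is done.

```bash
ls; mkdir -p pics
python3 - <<'E'
from station import *
import cv2
for n in ("scene","side"):
    f=grab_frame(n); cv2.imwrite(f"pics/{n}0.png",cv2.resize(f["color"][:,:,::-1],(800,600),interpolation=cv2.INTER_CUBIC))
    print(n,{k:(v.round(3).tolist() if hasattr(v,'round') and hasattr(v,'tolist') else v) for k,v in f.items() if k!="color"})
print(read_state())
E
```

```text
pics
scene {'vertical_fov': 56.92789922933787, 'cx': 254.6986199744453, 'cy': 189.81701862244725, 'camera_from_world': [[0.794, 0.607, 0.011, -391.977], [-0.512, 0.659, 0.551, 342.606], [0.327, -0.443, 0.835, -1262.105], [0.0, 0.0, 0.0, 1.0]]}
side {'vertical_fov': 42.618071437535676, 'cx': 254.23543269960118, 'cy': 191.2126546940315, 'camera_from_world': [[-0.797, -0.604, 0.013, 379.072], [0.347, -0.441, 0.828, -303.896], [-0.494, 0.664, 0.561, -942.004], [0.0, 0.0, 0.0, 1.0]]}
{'time': 0.1, 'joints': array([ 1.14649611,  0.42666439,  0.0738093 ,  1.60652878, -0.03411969,
        1.11079868, -0.06710349]), 'qd': array([ 0.00013502, -0.00263707, -0.00044403, -0.00065805, -0.000464  ,
       -0.00048554,  0.00155611]), 'joint_torque': array([ 9.09762428e-03, -9.51535821e+01,  3.77219751e+00, -4.64403069e+01,
        1.98544480e-02,  6.64020743e-03,  5.48120465e-05]), 'ee_pos': array([ 183.07422632, -649.3229209 ,  230.68896495]), 'tcp_rot': array([-3.14045159e+00,  4.40219743e-05,  2.74796599e-01]), 'contact_force': array([-0.14201862, -0.96013432, -0.08258718]), 'ft_torque': array([-0.02011668, -0.0017502 ,  0.05122875]), 'finger_gap': 1.003418458315029}
```

View pics/scene0.png

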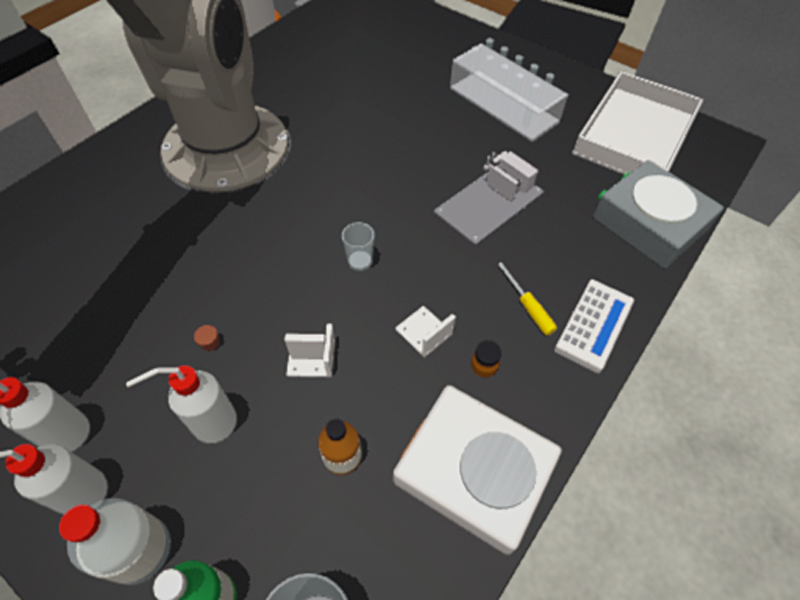

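View pics/side0.png

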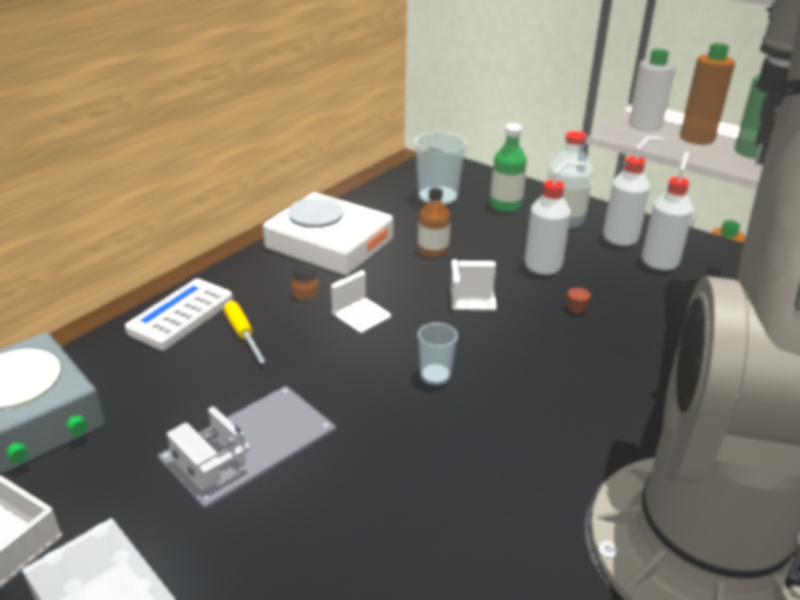

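The scene view shows the ribbed bracket at about (310,350), with its end plate on the right. The jig is at about (490,200), with its bare part at lower left and the stop at upper right. The side view shows the bracket at (474,285) and the board corners at (287,388), (335,427), (207,502) and (160,457). Next I'll compute positions from these.

```bash
cat > h.py <<'E'
from station import *
import numpy as np, cv2
def K(f): return 192/np.tan(np.radians(f["vertical_fov"]/2))
def ray(f,u,v):
    T=np.array(f["camera_from_world"]);F=K(f)
    d=T[:3,:3].T@np.array([(u-f["cx"])/F,-(v-f["cy"])/F,-1]); o=-T[:3,:3].T@T[:3,3]
    return o,d
def onz(f,u,v,z):
    o,d=ray(f,u,v); return o+d*(z-o[2])/d[2]
def proj(f,P):
    T=np.array(f["camera_from_world"]);F=K(f)
    p=np.atleast_2d(P)@T[:3,:3].T+T[:3,3]
    return np.c_[f["cx"]-F*p[:,0]/p[:,2], f["cy"]+F*p[:,1]/p[:,2]]
E
python3 - <<'E'
from h import *
s=.64
S=grab_frame("scene");D=grab_frame("side")
for n,f,pts in (("scene",S,[(435,210,10),(476,241,10),(543,192,10),(287,376,0),(332,376,0),(287,333,75),(324,333,75),(329,324,60),(334,350,60),(360,260,0)]),
 ("side",D,[(287,388,10),(335,427,10),(207,502,10),(160,457,10),(453,308,0),(497,308,0),(495,261,60),(461,262,60),(437,375,0)])):
    for u,v,z in pts: print(n,u,v,z,onz(f,u*s,v*s,z).round(0))
E
```

```text
scene 435 210 10 [493. 127.  10.]
scene 476 241 10 [605. 110.  10.]
scene 543 192 10 [645. 311.  10.]
scene 287 376 0 [ 508. -332.    0.]
scene 332 376 0 [ 569. -285.    0.]
scene 287 333 75 [ 488. -294.   75.]
scene 324 333 75 [ 536. -257.   75.]
scene 329 324 60 [ 524. -233.   60.]
scene 334 350 60 [ 563. -266.   60.]
scene 360 260 0 [448. -63.   0.]
side 287 388 10 [602. 109.  10.]
side 335 427 10 [490. 128.  10.]
side 207 502 10 [528. 331.  10.]
side 160 457 10 [638. 317.  10.]
side 453 308 0 [ 530. -235.    0.]
side 497 308 0 [ 468. -283.    0.]
side 495 261 60 [ 507. -331.   60.]
side 461 262 60 [ 553. -290.   60.]
side 437 375 0 [447. -66.   0.]
```

Run:
```python
from h import *
p=read_state()["ee_pos"]; 
yb=np.radians(37.6); ys=np.radians(79.9)
for n,P,y in (("br",(519,-284,290),yb),("seat",(533-0,210,120),ys),("seatlo",(533,210,60),ys),("pi",(533,210,60),ys-np.pi),("brpi",(519,-284,290),yb-np.pi)):
    q=solve_ik(list(P),[np.pi,0,y]); print(n,None if q is None else np.round(q,2))
line_to([p[0],p[1],330])
move_ptp([510,-280,330],[np.pi,0,yb])
for n in("wrist",):
    f=grab_frame(n); cv2.imwrite("pics/w1.png",f["color"][:,:,::-1]); print(f["camera_from_world"].round(3),f["vertical_fov"],f["cx"],f["cy"])
s=read_state();print(s["time"],s["ee_pos"],s["tcp_rot"],s["contact_force"],s["joints"])
```

```text
br [ 0.54  0.25 -0.18  1.72  0.05  1.18 -0.57]
seat [ 0.32  0.62 -1.07  1.89  0.64  1.02 -1.21]
seatlo [ 0.33  0.76 -1.11  1.92  0.82  1.   -1.34]
pi [ 0.28  0.71 -1.03  1.93  0.75  0.95  1.85]
brpi [ 1.18  0.41 -1.03  1.68  0.36  1.26  2.31]
[[ 6.08000e-01 -7.94000e-01  0.00000e+00 -5.33294e+02]
 [ 7.49000e-01  5.74000e-01 -3.30000e-01 -1.44935e+02]
 [ 2.62000e-01  2.01000e-01  9.44000e-01 -5.50312e+02]
 [ 0.00000e+00  0.00000e+00  0.00000e+00  1.00000e+00]] 62.22365095022415 257.3064100898184 191.50714091047078
2.85 [ 509.40504974 -281.35802638  329.87691732] [-3.14156564e+00  3.46151536e-04  6.53967796e-01] [-0.39562847 -0.1727801  -0.41351191] [ 0.57472844  0.21132369 -0.21434562  1.68418442  0.04730725  1.25132113
 -0.56669437]
```

View pics/w1.png

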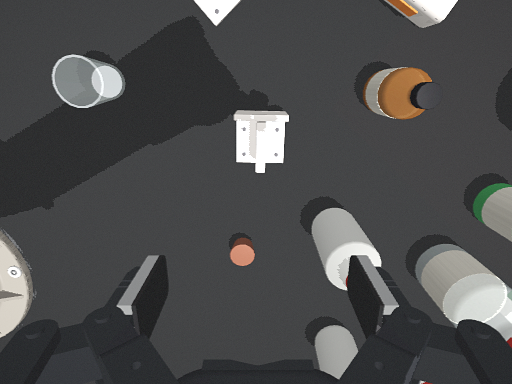

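The wrist view shows the bracket at (261,140), with its end plate at the top of the picture and the rib ending at (260,172). The yaw already agrees well. I'll measure on an enlarged crop.

Run:
```python
import cv2
i=cv2.imread("pics/w1.png")[95:185,205:315]; cv2.imwrite("pics/w1c.png",cv2.resize(i,None,fx=6,fy=6,interpolation=cv2.INTER_CUBIC))
```

```text
(no output)
```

View pics/w1c.png

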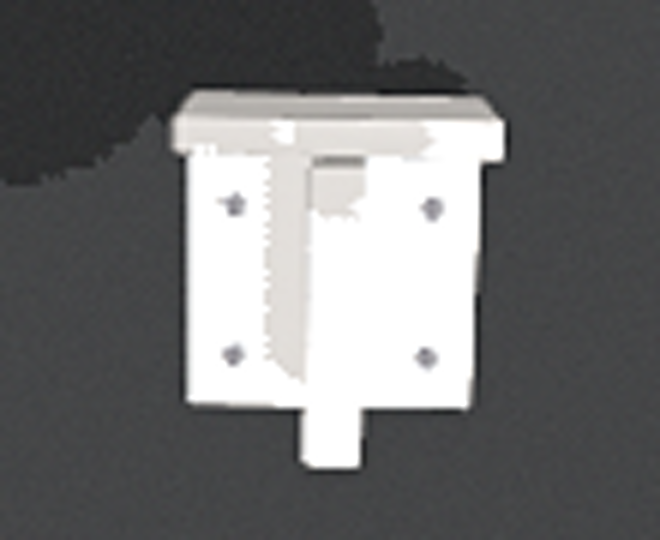

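```bash
cat > fit.py <<'E'
from h import *
from scipy.optimize import least_squares
def fit(f,obj,px,x0):   # planar pose (x,y,yaw) from obj points (mm) and pixels
    obj=np.array(obj,float);px=np.array(px,float)
    def P(x):
        c,s=np.cos(x[2]),np.sin(x[2]); return np.c_[x[0]+c*obj[:,0]-s*obj[:,1],x[1]+s*obj[:,0]+c*obj[:,1],obj[:,2]]
    r=least_squares(lambda x:(proj(f,P(x))-px).ravel(),x0,x_scale=[1,1,.01],loss="soft_l1")
    return r.x,(proj(f,P(r.x))-px).round(1).tolist()
E
python3 - <<'E'
from fit import *
f=grab_frame("wrist")
# image left = bracket +y
obj=[(38,35,60),(38,-35,60),(30,35,60),(30,-35,60),(-34,6,75),(-34,-6,75),(-38,35,6),(-38,-35,6),(38,35,0),(38,-35,0)]
c=[(173,122),(503,120),(173,152),(503,160),(301,467),(360,467),(188,403),(470,407),(195,90),(490,97)]
px=np.array(c)/6+[205-.42,95-.42]
x,r=fit(f,obj,px,[515,-280,.65]); print(x.round(3),r)
E
```

```text
[ 517.359 -280.413    0.633] [[0.1, -1.3], [0.4, 0.3], [0.1, 0.2], [0.1, 0.0], [0.5, -0.1], [-0.0, 0.1], [0.3, 0.2], [-0.2, 0.5], [-0.7, -0.0], [-1.3, -0.1]]
```

Run:
```python
from h import *
c,s=np.cos(.633),np.sin(.633); P=np.array([517.4,-280.4])-2*np.array([c,s])
O=[np.pi,0,.633]
move_ptp([*P,150],O)
line_to([*P,25],rate=80)
s0=read_state(); print(s0["ee_pos"],s0["contact_force"])
grip(0.0,60)
s1=read_state(); print(s1["time"],s1["ee_pos"],s1["finger_gap"],s1["contact_force"])
line_to([*P,60],rate=60); pause(.3)
line_to([*P,200],rate=150)
move_ptp([525,120,220],[np.pi,0,np.radians(79.9)])
st=read_state(); print(st["time"],st["ee_pos"],st["tcp_rot"],st["finger_gap"],st["contact_force"])
f=grab_frame("wrist"); cv2.imwrite("pics/w2.png",cv2.resize(f["color"][:,:,::-1],(800,600),interpolation=cv2.INTER_CUBIC))
np.save("w2T.npy",f["camera_from_world"])
```

```text
[ 516.0500256  -281.67621093   25.42438247] [ 0.19468586 -0.05397048 -0.06713398]
6.025 [ 515.88192519 -281.67676514   25.10556835] 0.12768868471683584 [-0.27192459  0.07196832  2.69259341]
9.6333 [525.44453451 118.34553646 219.79863234] [-3.14147701e+00  5.57707488e-04  1.39161078e+00] 0.1344684934038134 [ 0.24489194  0.19752566 -1.49183963]
```

View pics/w2.png

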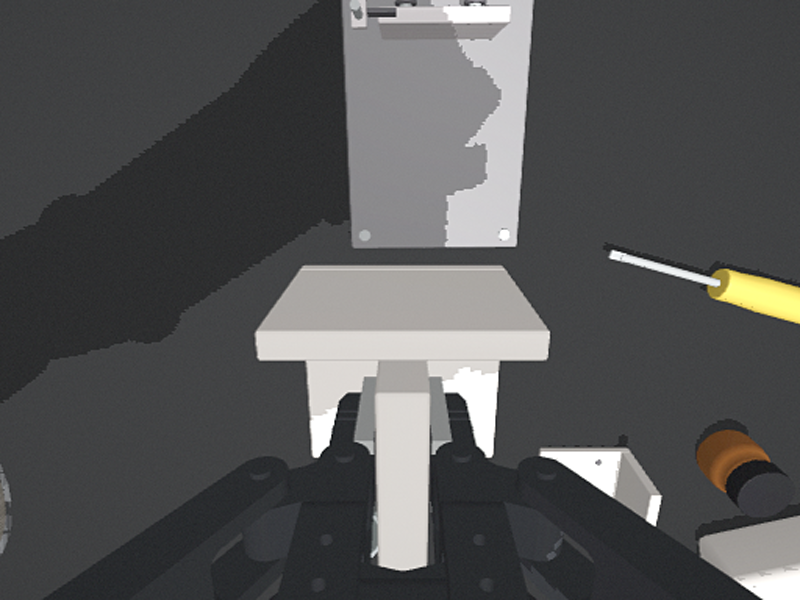

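The bracket is held square. The board's rear corners are at (352,247) and (517,247), and the stop is at the top edge of the picture. I'll take one closer look with the whole stop in view.

Run:
```python
from h import *
move_ptp([545,170,260],[np.pi,0,np.radians(79.9)]); pause(.2)
st=read_state(); print(st["time"],st["ee_pos"],st["tcp_rot"])
f=grab_frame("wrist"); cv2.imwrite("pics/w3f.png",f["color"][:,:,::-1]); cv2.imwrite("pics/w3.png",cv2.resize(f["color"][0:240,160:400,::-1],None,fx=2.5,fy=2.5,interpolation=cv2.INTER_CUBIC))
```

```text
10.2583 [544.7978919  168.65767404 259.32748437] [-3.14063973e+00  9.81312726e-04  1.39284671e+00]
```

View pics/w3.png

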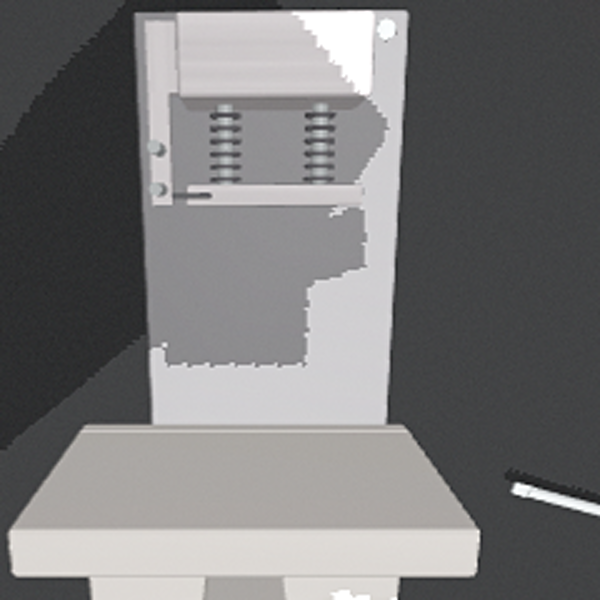

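Run:
```python
from fit import *
f3=grab_frame("wrist"); f2=dict(f3); f2["camera_from_world"]=np.load("w2T.npy")
A=[(80,60,10),(80,-60,10),(0,35,66),(0,-35,66)]; pa=np.array([(135,12),(408,12),(189,206),(364,207)])/2.5+[160-.3,-.3]
B=[(-135,60,10),(-135,-60,10)]; pb=np.array([(352,247),(517,247)])*.64-.2
x,r=fit(f3,A,pa,[571,248,1.39]); print(x.round(4),r)
x,r=fit(f3,A[2:],pa[2:],[571,248,1.39]); print("stop only",x.round(4),r)
x,r=fit(f3,A[:2],pa[:2],[571,248,1.39]); print("front corners only",x.round(4),r)
x,r=fit(f2,B,pb,[571,248,1.39]); print("rear corners only",x.round(4),r)
# held bracket: tcp pose, end-plate top corners
st=read_state(); yaw=st["tcp_rot"][2]; h=st["ee_pos"][2]-25
pc=np.array([(9,530),(480,530),(12,575),(478,575),(84,426),(406,426)])/2.5+[160-.3,-.3]
C=[(38,35,60+h),(38,-35,60+h),(30,35,60+h),(30,-35,60+h),(38,35,h),(38,-35,h)]
x,r=fit(f3,C,pc,[*st["ee_pos"][:2],yaw]); d=x[:2]-st["ee_pos"][:2]; c,s=np.cos(yaw),np.sin(yaw)
print("bracket rel tcp",c*d[0]+s*d[1],-s*d[0]+c*d[1],x[2]-yaw,r)
```

```text
[571.9011 248.2953   1.3961] [[-0.3, -0.2], [1.5, -0.6], [-0.3, 0.8], [-0.2, 0.1]]
stop only [572.2311 248.6594   1.3877] [[-0.1, 0.0], [0.1, 0.0]]
front corners only [570.9489 248.0677   1.3929] [[-0.9, 0.0], [0.9, 0.0]]
rear corners only [572.8335 249.59     1.3917] [[-0.3, 0.0], [0.3, 0.0]]
bracket rel tcp 2.054127038018242 -0.2821241815357295 0.00025782952624697764 [[-1.8, -0.1], [2.2, -0.1], [-0.8, 1.8], [0.8, 1.8], [-0.2, -1.6], [0.2, -1.7]]
```

```bash
cat > go.py <<'E'
from h import *
Y=1.392; seat=np.array([572,248.5]); X=np.array([np.cos(Y),np.sin(Y)])
def tcp(bx,z): return [*(seat+X*(bx-2)),z]
def F():
    a=[]
    for _ in range(5): pause(.02); a.append(read_state()["contact_force"])
    a=np.mean(a,0); return a[:2]@X, a[:2]@[-X[1],X[0]], a[2]
def bx():
    p=read_state()["ee_pos"]; d=p[:2]-seat; return d@X+2, d@[-X[1],X[0]], p[2]
E
python3 - <<'E'
from go import *
move_ptp(tcp(-80,110),[np.pi,0,Y])
line_to(tcp(-80,41),rate=60); pause(.2)
f0=np.array(F()); print("base",f0.round(2),np.round(bx(),2))
z=41
while z>32.5:
    z-=.5; line_to(tcp(-80,z),rate=15); f=np.array(F())-f0
    if f[2]>1.2: break
print("z",z,f.round(2),np.round(bx(),2),read_state()["time"])
np.save("f0.npy",f0); np.save("z.npy",z)
E
```

```text
base [ 0.02 -0.05 -1.33] [-79.99  -0.1   41.17]
z 35.0 [-0.28  0.4   3.38] [-79.94  -0.08  35.13] 16.5917
```

Run:
```python
from go import *
f0=np.load("f0.npy"); z=35.2
line_to(tcp(-80,z),rate=15); print("raised",(np.array(F())-f0).round(2))
line_to(tcp(-44,z),rate=40); pause(.2); print("pre",(np.array(F())-f0).round(2),np.round(bx(),2))
b=-44
while b<-31:
    b+=1; line_to(tcp(b,z),rate=10); f=np.array(F())-f0; print(b,f.round(2),round(bx()[0],2))
    if f[0]<-4.5: break
s=read_state();print(s["time"])
```

```text
raised [-0.54  0.62  0.47]
pre [-0.16 -0.58 -0.  ] [-44.15  -0.05  35.24]
-43 [0.18 0.49 0.18] -43.01
-42 [-0.26  0.09 -0.45] -41.96
-41 [0.02 0.67 0.07] -41.01
-40 [-0.21  0.27 -0.  ] -39.99
-39 [ 0.21 -0.58 -0.21] -38.97
-38 [ 0.1   0.23 -0.03] -37.97
-37 [-0.09 -0.02  0.18] -37.04
-36 [-1.4  -0.61 -0.13] -36.07
-35 [-2.   -0.15 -0.12] -35.08
-34 [-3.12 -0.77 -0.11] -34.08
-33 [-3.56 -0.53  0.04] -33.07
-32 [-4.36 -0.99  0.32] -32.1
-31 [-5.3  -1.62  0.65] -31.18
22.5917
```

Run:
```python
from go import *
f0=np.load("f0.npy"); z=35.2
for b in (-29.5,-28.5,-27.5):
    line_to(tcp(b,z),rate=8); f=np.array(F())-f0; print(b,f.round(2),np.round(bx(),2))
    if f[0]<-8.5: break
pause(.5)
f=grab_frame("wrist")["color"][:,:,::-1]; a=cv2.resize(f[0:240,136:376],(600,600),interpolation=cv2.INTER_CUBIC)
cv2.imwrite("pics/w4.png",a)
D=grab_frame("side"); c=proj(D,[[*seat,40]])[0].astype(int); i=D["color"][c[1]-40:c[1]+40,c[0]-55:c[0]+55,::-1]; cv2.imwrite("pics/s4.png",cv2.resize(i,None,fx=6,fy=6,interpolation=cv2.INTER_CUBIC))
print((np.array(F())-f0).round(2),read_state()["time"],read_state()["tcp_rot"])
```

```text
-29.5 [-6.02 -1.18  1.29] [-29.82  -0.05  35.2 ]
-28.5 [-6.29 -0.85  1.28] [-28.99  -0.08  35.17]
-27.5 [-7.44 -0.58  3.06] [-28.19  -0.08  35.18]
[-7.94 -0.53  2.77] 24.4167 [-3.14141852e+00  9.84256456e-04  1.39165672e+00]
```

View pics/w4.png

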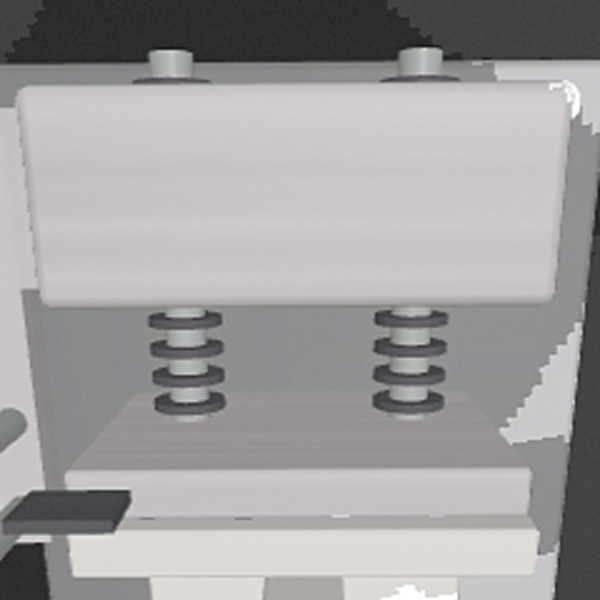

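View pics/s4.png

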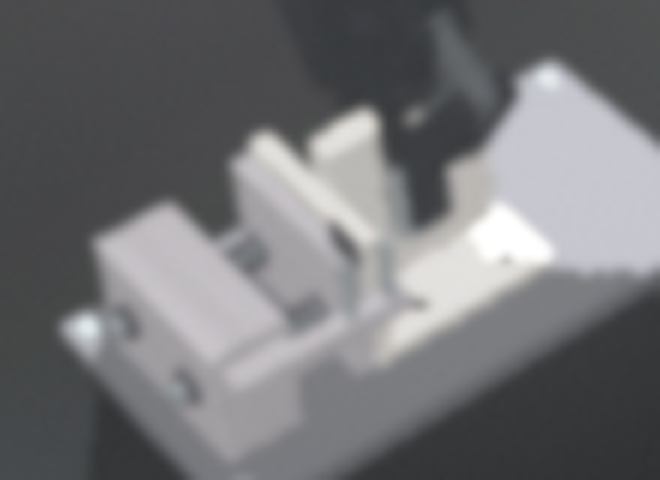

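The stop and bracket are flush, square and centred: the bracket spans columns 68–538 and the stop 67–530. I'll hold for 2.5 s and check the fin against both pegs in a crop.

Run:
```python
from go import *
f0=np.load("f0.npy")
pause(1.2); print((np.array(F())-f0).round(2),np.round(bx(),2))
pause(1.3); print((np.array(F())-f0).round(2),np.round(bx(),2),read_state()["time"])
f=grab_frame("wrist")["color"][130:250,60:220,::-1]
cv2.imwrite("pics/w5.png",cv2.resize(f,None,fx=5,fy=5,interpolation=cv2.INTER_CUBIC))
```

```text
[-7.95 -0.96  3.15] [-28.19  -0.06  35.17]
[-7.59 -0.33  2.89] [-28.18  -0.04  35.16] 27.0833
```

View pics/w5.png

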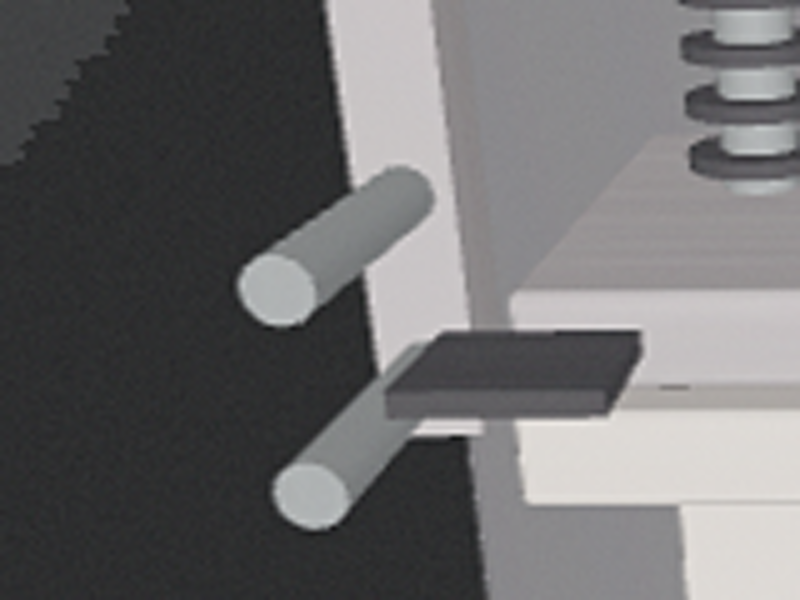

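Peg tops are at (278,290) and (313,495), and the fin top is at rows 332–390, so it lies between the pegs. I'll put a number on that with the calibration.

Run:
```python
from go import *
f=grab_frame("wrist")
for n,u,v in (("pegfar",278,290),("pegnear",313,495),("fin backL",443,332),("fin frontL",388,390),("fin frontR",608,392),("fin backR",640,332)):
    p=onz(f,u/5+60-.4,v/5+130-.4,78)[:2]-seat; print(n,(p@X).round(1),(p@[-X[1],X[0]]).round(1))
for n,u,v,z in (("stop top rear L",67,468,66),("stop top front edge mid",300,517,66),("bracket front top",300,517,70)):
    p=onz(f,u*.4+136-.3,v*.4-.3,z)[:2]-seat; print(n,(p@X).round(1))
print((np.array(F())-np.load("f0.npy")).round(2),read_state()["time"])
```

```text
pegfar 21.9 46.6
pegnear 7.0 46.3
fin backL 19.0 36.0
fin frontL 14.8 40.2
fin frontR 14.7 25.4
fin backR 19.0 23.0
stop top rear L 18.1
stop top front edge mid 10.4
bracket front top 12.0
[-7.84 -0.6   2.58] 27.2667
```

The dark trapezoid is the fin's far vertical side. Its top strip (rows 390–415) lies at x ≈ 13–14.8, against a peg midpoint of 14.5. The stop is therefore about 9.5 mm in, which agrees with the force of about 7.8 N. I'm handing in.

Run:
```python
from go import *
print((np.array(F())-np.load("f0.npy")).round(2),np.round(bx(),2),read_state()["time"])
close_job()
```

```text
[-7.61 -0.67  2.89] [-28.16  -0.06  35.17] 27.35
the job is handed in; nothing more can be done
```

I gripped the ribbed bracket across its rib, lifted it, stood it on the jig board and pushed it squarely against the stop. The job was handed in at 27.4 s with the bracket still gripped and pressed.

**Last checks:**
- **Push:** the wrist force was steady at 7.6–7.9 N for about 3 s. About 3 N also presses down on the board, so board friction may account for a little of that push.
- **Stop travel:** the tool's travel past first contact gives about 9.2 mm, and the fin between the pegs gives about 9.5 mm. My first reading of the fin suggested about 12 mm, because I took its side face for its top; the calibrated measurement resolved that.
- **Position:** the last close-up shows the bracket square to the stop and centred to about 1 mm. Its underside is on the board, with contact at the height I expected.
- **Other things on the bench:** I saw and felt no contact with any of them, but I did not measure their positions again at the end.

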